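# Roll the case panel's edge strip home

### The job

Take the sprung hand roller out of its stand and roll it along the block edge strip of the wooden panel, pressing firmly (well over 12 N but never above 28 N, with nothing but the roller), until all eight blocks are flush with the panel. Then put the roller back upright in its stand and let go, leaving everything else on the bench undisturbed.

Things in the scene. Friction and masses are not known exactly. Their poses are not given: they have to be found in the camera images.
- holder: green steel plate 150 x 280 x 12 mm, fixed to the bench. Origin: centre of its underside; z up. On jacks it carries a pale wooden panel 110 mm wide (x), 250 mm long (y), centred over it. The panel's height and level were set by hand and are not in this pose: its top is 46 to 74 mm above the bench at mid-length and slopes along y by up to 0.04 rad (5 mm at the ends). It does not give.
- strip (a point): point on the bench under the middle of the edge strip (holder x = -30 mm, y = 0; axes as the holder's). Along y in a groove in the panel's top lie 8 hardwood blocks, cream and dark in turn, each 22 mm wide (x), 27 mm long, from y = -108 to +108 mm; plain panel, level with the seated strip, 17 mm beyond each end. A block sinks at about 12 N and stays put. Over 28 N from the roller bruises it.
- roller: sprung hand roller, 0.25 kg, upright in its stand. Origin: bottom of the black wheel (40 mm across, 14 wide, axle along x, rolls along y), z up the handle. Above it: steel fork 24 mm wide (x), aluminium crown plate 60 (x) x 44 (y) mm, underside at 56, top at 62 mm; red handle 26 x 26 mm from 62 to 110 mm. The fork springs into the crown: yields from 2 N, then 5 N per mm, 8 mm travel, then solid.
- roller_grip (a point): middle of the roller's red handle, 86 mm above the bottom of the relaxed wheel, on the handle's axis
- wheel (a joint): turn of the roller's wheel about its axle, rad, 0 at the start, counts whole turns; rolling 20 mm gives about 1 rad, sign by direction
- stand: dark wooden stand, fixed: foot 90 x 90 x 6 mm, two upright cheeks 12 mm thick (x), 60 mm long (y), tops 66 mm above the bench, 34 mm gap between them over the origin. The roller hangs with wheel and fork in the gap, crown plate resting across both cheeks, roller x along stand x either way round, roller origin 10 mm above the stand's. Origin: centre of the underside.
- file_block: pale wooden block with four upright file handles, 70 x 120 mm, 90 mm tall, fixed; stands on the other side of the panel from the stand; origin under its centre
- block0 (a joint): how far block 1 of the strip has been pressed in, m: 0 = 4 mm proud of the panel, 0.004 = fully home, flush; its centre is at holder y = -94.5 mm
- block1 (a joint): how far block 2 of the strip has been pressed in, m: 0 = 4 mm proud of the panel, 0.004 = fully home, flush; its centre is at holder y = -67.5 mm
- block2 (a joint): how far block 3 of the strip has been pressed in, m: 0 = 4 mm proud of the panel, 0.004 = fully home, flush; its centre is at holder y = -40.5 mm
- block3 (a joint): how far block 4 of the strip has been pressed in, m: 0 = 4 mm proud of the panel, 0.004 = fully home, flush; its centre is at holder y = -13.5 mm
- block4 (a joint): how far block 5 of the strip has been pressed in, m: 0 = 4 mm proud of the panel, 0.004 = fully home, flush; its centre is at holder y = +13.5 mm
- block5 (a joint): how far block 6 of the strip has been pressed in, m: 0 = 4 mm proud of the panel, 0.004 = fully home, flush; its centre is at holder y = +40.5 mm
- block6 (a joint): how far block 7 of the strip has been pressed in, m: 0 = 4 mm proud of the panel, 0.004 = fully home, flush; its centre is at holder y = +67.5 mm
- block7 (a joint): how far block 8 of the strip has been pressed in, m: 0 = 4 mm proud of the panel, 0.004 = fully home, flush; its centre is at holder y = +94.5 mm
- glue: white closed glue bottle, 52 mm across, 110 mm tall, orange cap; loose bystander, origin about the middle of its underside
- mug: blue ceramic mug, 76 mm across, 85 mm tall; loose bystander, origin about the middle of its underside
- spool: small light-wood spool clamp half, 36 mm across, 50 mm tall; loose bystander, origin about the middle of its underside
- brush: glue brush lying on the bench, loose bystander
- screwdriver: screwdriver lying on the bench, loose bystander
- plane: small brass block plane, 110 by 36 mm, 38 mm tall; loose bystander, origin about the middle of its underside
Not all that is in view belongs to the job. Leave any green or turquoise look-alike of the roller alone.

How it is judged:
By the outcome, as a careful person would: the job done as asked, in the order asked, and still so for the second after the job is handed in, with the robot touching nothing.
It also fails if it takes over 69 s, if anything falls off the work surface, if the arm or the gripper's body presses on something with over 40 N, if the wrist force passes 120 N, or if a joint passes its speed limit or range.

### The arm

A 6-joint arm with a two-finger parallel gripper is mounted at the origin on the work surface. World frame = base frame: x ahead of the robot, y to its left, z up, the work surface at z = 0. Lengths are in m, angles in rad, forces in N, time in s.
With the tool pointing down it reaches from about 0.325 to 1 m from the base axis. Payload 5.1 kg.
Tool frame: the origin (TCP) lies between the finger pads; the fingertips stand 19 mm ahead of it and the grasp point (between the pads) is the TCP; z points along the fingers, y is the direction in which the jaws open and shut (so a half turn about z gives the same grasp; the last joint's range is limited). The gripper opens to 85 mm and grips with 20 to 120 N. Pads are 22 mm wide; open, the fingers measure 114 mm over their backs; the gripper's body (76 mm by 85 mm) begins 54 mm behind the grasp point. The pads swing forward as they close: fully open they stand 13 mm farther back than shut.
Start: joints at [1.112, 0.124, 1.65, -0, 1.367, -0.083], TCP at [0.239, 0.605, 0.25] pointing down, gripper open.
Joint ranges: [-2.61, 2.61], [-1.02, 2.33], [0.03, 2.71], [-1.35, 4.49], [0.32, 2.68], [-2.91, 2.91]. Speed limits (rad/s): [2.57, 2.57, 3.14, 3.14, 3.14, 3.14].

### API

Orientations are given as [roll, pitch, yaw] about the fixed x, y, z axes, in that order (R = Rz(yaw) Ry(pitch) Rx(roll)).
In Python, from station import read_state, optics, order gives the robot as it stands. The module is installed in compiled form; this text tells all that it offers.
- The arm moves only by the tool servo_tool, never from a script. Its argument "rows" is a list of rows, each a list of 3 entries, a list of its own where there are three numbers: the finger opening in cm, from 0 to 8.54, then the shift along the tool's x, y, z in cm, then the turn about the tool's z in degrees. In form: [[gripper, [x, y, z], roll], ...]. A call has 1 to 12 rows; each row shifts and turns the commanded pose from where the row before left it, along the tool's axes as they then stand; what a row does not reach is not made up. A row lasts 1/12 s, in which the tool goes at most 41.7 mm and 7.16 degrees, less where a joint would pass 70% of its speed; a pose out of reach is approached as far as the arm can. A call with a gripper value outside its range is refused whole. The fingers move at their own pace and stop on an object; "squeeze" is the grip in N (left out, the last holds). Time passes only in rows, so rows that do not move let the fingers close. It gives the time, the measured TCP pose, the force and the opening at its end, in the units of the state.
- read_state(): the state, without advancing time (a new reading comes with each control period).
- optics.grab_frame(name): name is "scene" or "side" or "wrist"; returns a dict with "image" (400x640x3 uint8, red, green, blue), "K" (3x3 intrinsics, pixels), "D" ([k1, k2, p1, p2, k3] as OpenCV has them; the pictures are not rectified), "rvec" (rotation vector, rad) and "tvec" (3), from world to camera coordinates, as OpenCV has them; the wrist camera has in their place "hand_eye" (4x4, takes a point from camera to tool coordinates, whose origin is the TCP and whose axes are the flange's). Camera axes: x right, y down, z forward; pixel columns grow to the right and rows downward; lengths in m; the calibration is good to about 2 mm. A picture is of the moment at which its call begins: read the wrist's pose just before it. There is no depth.
- order.hand_in(): hands the job in, once; it reports no verdict.
The state is a dict: "clock": time; "joints": joint angles; "qvel": joint speeds; "joint_efforts": joint torques, N m; "ee_pos": TCP position; "ee_rot": TCP orientation; "wrist_force": force on the tool from outside, world axes, zero at the start; "wrist_torque": the same for the moment, N m; "grip_width": finger opening in m.
Only numpy, scipy, OpenCV 4.12 (cv2) and the standard library are available. Lean on these libraries where they do the work, as an engineer would, in place of code of your own. Each camera call takes 0.05 s, during which the arm holds its last target. There are 200 camera calls.

## Working session

There is one attempt and no reset: what is moved stays moved. The work goes in short steps, Python scripts to look and compute and a tool call to move; the robot and the scene stay as the last step left them, time stands still between calls to the robot, and variables do not carry over. Pictures are saved under pics/ and viewed, about 8 in all and at most 12, crops included, and the job is handed in when it is done.

Besides the shell and the picture viewer there is one more tool, called after "Call:" by a JSON object that holds its "op" and its "data", one argument or row to a line. servo_tool: Moves the arm, as the interface text tells. Its arguments: {"type":"object","properties":{"rows":{"type":"array","items":{"type":"array"}},"squeeze":{"type":"number"}},"required":["rows"]}

```bash
mkdir -p pics; cat > h.py <<'E'
import numpy as np, cv2, pickle
from scipy.spatial.transform import Rotation as R
from station import read_state, optics, order
def cam(name):
    s=read_state(); f=optics.grab_frame(name); f=dict(f)
    if 'hand_eye' in f:
        T=np.eye(4);T[:3,:3]=R.from_euler('xyz',s['ee_rot']).as_matrix();T[:3,3]=s['ee_pos']
        C=np.linalg.inv(T@np.array(f['hand_eye'])); f['Rm'],f['t']=C[:3,:3],C[:3,3]
    else:
        f['Rm']=cv2.Rodrigues(np.array(f['rvec'],float))[0]; f['t']=np.array(f['tvec'],float).ravel()
    f['K']=np.array(f['K'],float);f['D']=np.array(f['D'],float)
    pickle.dump(f,open(f'{name}.pkl','wb')); return f
def load(n): return pickle.load(open(n+'.pkl','rb'))
def ray(f,uv):
    p=cv2.undistortPoints(np.array(uv,float).reshape(-1,1,2),f['K'],f['D']).reshape(-1,2)
    d=np.c_[p,np.ones(len(p))]@f['Rm']; return -f['Rm'].T@f['t'], d
def onz(f,uv,z):
    c,d=ray(f,uv); return c+d*((z-c[2])/d[:,2:3])
def proj(f,P):
    return cv2.projectPoints(np.array(P,float).reshape(-1,1,3),cv2.Rodrigues(f['Rm'])[0],f['t'],f['K'],f['D'])[0].reshape(-1,2)
def tri(f,u,g,v):
    A=[];b=[]
    c1,d1=ray(f,u);c2,d2=ray(g,v);d1=d1[0]/np.linalg.norm(d1);d2=d2[0]/np.linalg.norm(d2)
    t=np.linalg.lstsq(np.c_[d1,-d2],c2-c1,rcond=None)[0]
    a,b=c1+t[0]*d1,c2+t[1]*d2; return (a+b)/2,np.linalg.norm(a-b)
def save(n,im): cv2.imwrite('pics/'+n,im[...,::-1])
E
python3 - <<'E'
from h import *
a=cam('scene');b=cam('side')
save('scene.png',a['image']);save('side.png',b['image'])
for f in(a,b): print(-f['Rm'].T@f['t'])
s=read_state();print(s['clock'],s['wrist_force'],s['ee_rot'])
E
```

```text
[1.26833993 0.71864574 0.72491626]
[-0.06974153 -0.88626682  0.9759179 ]
0.1 [-0.64317758  0.18305551  0.25346777] [-3.13970681e+00 -2.12728479e-04  2.76575890e+00]
```

View pics/scene.png

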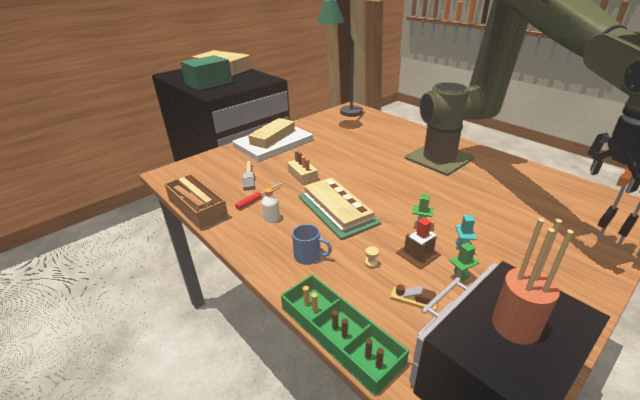

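View pics/side.png

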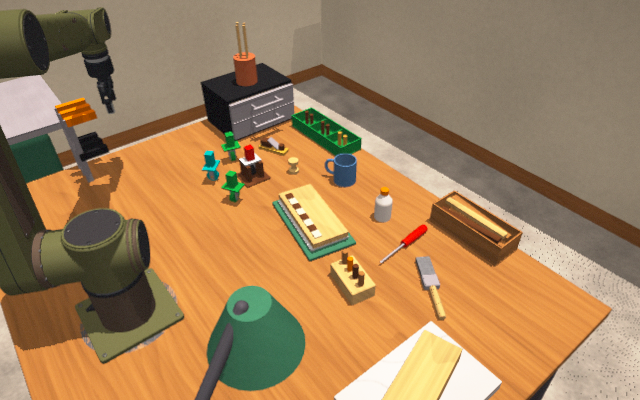

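The red-handled roller in the dark stand is at scene (423,235) and side (250,158). The look-alikes are green at scene (423,205) and (464,258), and turquoise at (467,230). The panel is at scene (340,205) and side (313,218). I'll confirm with enlarged crops.

```bash
python3 - <<'E'
from h import *
a=load('scene');b=load('side')
def crop(f,x,y,w,h,s): return cv2.resize(f['image'][y:y+h,x:x+w],None,fx=s,fy=s,interpolation=cv2.INTER_CUBIC)
A=np.vstack([np.hstack([crop(a,290,170,100,75,4),crop(a,390,185,100,75,4)]),np.hstack([crop(b,265,180,100,75,4),crop(b,195,125,100,75,4)])])
save('crops.png',A)
for n,f in(('scene',a),('side',b)):
    im=f['image'].astype(int);r,g,bl=im[...,0],im[...,1],im[...,2]
    m=((r>130)&(g<60)&(bl<60)).astype(np.uint8)
    k,l,st,ce=cv2.connectedComponentsWithStats(m)
    for i in range(1,k):
        if st[i,4]>30: print(n,st[i],ce[i].round(1))
E
```

```text
side [244 145  10  15  98] [249.5 151.6]
side [401 225  26  21 223] [414.7 234.7]
```

View pics/crops.png

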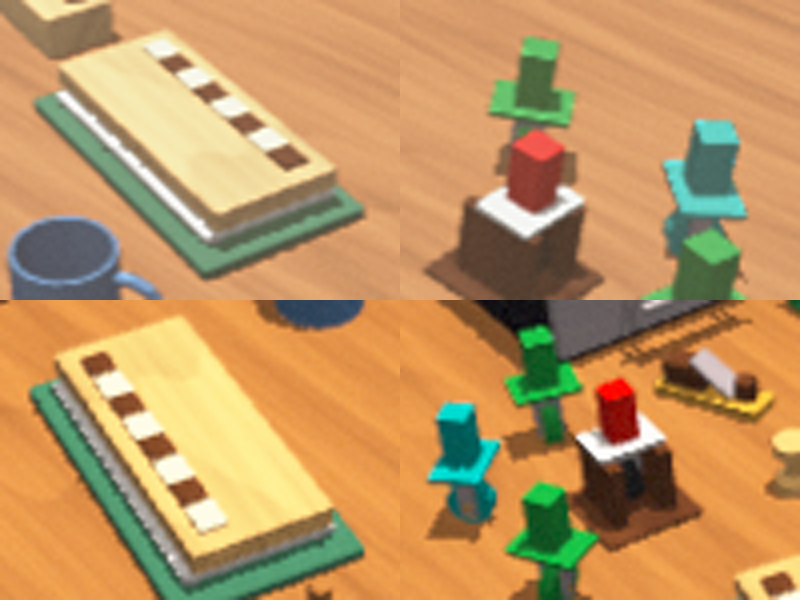

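The red roller sits in the dark stand, at crop (135,170) top right, with its white crown across the cheeks. The three look-alikes stand free beside it. Next I triangulate.

```bash
python3 - <<'E'
from h import *
a=load('scene');b=load('side')
S=lambda x,y:(x/4+290,y/4+170)
T=lambda x,y:(x/4+265,y/4+180)
U=lambda x,y:(x/4+390,y/4+185)
V=lambda x,y:(x/4+195,y/4+125)
def p(n,u,v):
    P,e=tri(a,u,b,v);print(n,P.round(4),round(e*1000,1));return P
p('strip cream end c',S(158,48),T(209,215)); p('strip dark end c',S(290,160),T(97,63))
p('corner strip cream',S(167,32),T(190,257)); p('corner strip dark',S(336,175),T(55,58))
p('corner far cream',S(60,72),T(333,213)); p('corner far dark',S(217,222),T(183,16))
p('red top',U(138,145),V(217,90))
p('red bottom-ish', U(135,207),V(222,143))
p('cyan top',U(315,128),V(60,107)); p('green near top',U(310,243),V(147,190)); p('green far top',U(140,43),V(137,32))
p('greenX',U(310,243),V(137,32)); p('greenY',U(140,43),V(147,190))
print('crown scene',onz(a,[U(75,203),U(183,200),U(127,237)],.072))
print('crown side',onz(b,[V(177,140),V(205,162),V(267,135)],.072))
print('foot scene',onz(a,[U(25,270),U(203,275)],.006))
print('foot side',onz(b,[V(210,247),V(300,212)],.006))
print('spool',onz(a,[(372,262)],0),'plane',onz(a,[(413,303)],0),'mug',onz(a,[(307,258)],0),'file',onz(a,[(302,180)],.0))
E
```

```text
strip cream end c [ 0.5086 -0.1116  0.0486] 1.6
strip dark end c [0.547  0.0793 0.0457] 1.6
corner strip cream [ 0.477  -0.1323  0.0431] 0.5
corner strip dark [0.5295 0.1117 0.0393] 1.2
corner far cream [ 0.5842 -0.1557  0.0376] 3.7
corner far dark [0.6383 0.0904 0.0402] 2.5
red top [0.5429 0.2948 0.116 ] 2.7
red bottom-ish [0.541  0.2972 0.0631] 5.5
cyan top [0.4347 0.3627 0.1102] 2.6
green near top [0.4729 0.3669 0.021 ] 62.4
green far top [0.4991 0.2838 0.1827] 46.8
greenX [0.5419 0.4229 0.11  ] 0.1
greenY [0.432  0.2183 0.1101] 4.0
crown scene [[0.57335751 0.27347914 0.072     ]
 [0.51853188 0.32207489 0.072     ]
 [0.57733869 0.31860873 0.072     ]]
crown side [[0.50958011 0.31008013 0.072     ]
 [0.51124563 0.26826211 0.072     ]
 [0.57148093 0.26877085 0.072     ]]
foot scene [[0.5883018  0.24967244 0.006     ]
 [0.50314359 0.33906497 0.006     ]]
foot side [[0.49380503 0.24579381 0.006     ]
 [0.57812951 0.23883228 0.006     ]]
spool [[6.61385959e-01 2.24233842e-01 1.11022302e-16]] plane [[0.69793626 0.38998346 0.        ]] mug [[0.7805501  0.08748884 0.        ]] file [[ 0.51690254 -0.25374167  0.        ]]
```

```bash
cat >> h.py <<'E'
def go(P,yaw=None):
    """print tool-axis shift (cm, after turning) and turn (deg about tool z) to reach P, yaw"""
    s=read_state(); y0=s['ee_rot'][2]; turn=0 if yaw is None else (yaw-y0+np.pi)%(2*np.pi)-np.pi
    M=R.from_euler('xyz',[s['ee_rot'][0],s['ee_rot'][1],y0+turn]).as_matrix()
    print('clock',round(s['clock'],2),'pos',np.round(s['ee_pos'],4),'shift cm',(M.T@(np.array(P)-s['ee_pos'])*100).round(2),'turn deg',round(-np.degrees(turn),2),'F',np.round(s['wrist_force'],1),'w',round(s['grip_width'],4))
E
python3 - <<'E'
from h import *
f=cam('wrist');print(np.array(f['hand_eye']).round(3),f['K'].round(0).tolist())
go([.542,.296,.25],np.pi)
E
```

```text
[[-0.    -0.959 -0.284  0.071]
 [ 1.    -0.001  0.001 -0.   ]
 [-0.001 -0.284  0.959 -0.124]
 [ 0.     0.     0.     1.   ]] [[279.0, 0.0, 318.0], [0.0, 279.0, 204.0], [0.0, 0.0, 1.0]]
clock 0.15 pos [0.2384 0.6042 0.2493] shift cm [-3.036e+01 -3.082e+01 -2.000e-02] turn deg -21.53 F [ 0.4 -0.2 -0.4] w 0.0859
```

Call:
{"op": "servo_tool", "data": {
  "rows": [
    [5,[0,0,0],-7.16],
    [5,[0,0,0],-7.16],
    [5,[0,0,0],-7.16],
    [5,[-3.4,-3.45,0.2],0],
    [5,[-3.4,-3.45,0.2],0],
    [5,[-3.4,-3.45,0.2],0],
    [5,[-3.4,-3.45,0.2],0],
    [5,[-3.4,-3.45,0.2],0],
    [5,[-3.4,-3.45,0.2],0],
    [5,[-3.4,-3.45,0.2],0],
    [5,[-3.4,-3.45,0.2],0],
    [5,[-3.2,-3.2,0.2],0]
  ]
}}

```text
clock: 1.15
ee_pos: [0.5024, 0.3359, 0.2344]
ee_rot: [-3.141, -0.0, 3.141]
wrist_force: [0.7, 0.3, 0.7]
grip_width: 0.0499
```

Call:
{"op": "servo_tool", "data": {
  "rows": [
    [5,[0,0,0],0],
    [5,[0,0,0],0]
  ]
}}

```text
clock: 1.32
ee_pos: [0.5026, 0.336, 0.2341]
ee_rot: [-3.141, -0.001, 3.137]
wrist_force: [-0.1, -0.5, -0.1]
grip_width: 0.0499
```

```bash
python3 - <<'E'
from h import *
f=cam('wrist');save('w1.png',f['image']);go([.542,.296,.098],np.pi)
E
```

```text
clock 1.37 pos [0.5017 0.3372 0.2342] shift cm [-4.05 -4.12 13.62] turn deg -0.16 F [-0.1 -0.5  0.8] w 0.0499
```

View pics/w1.png

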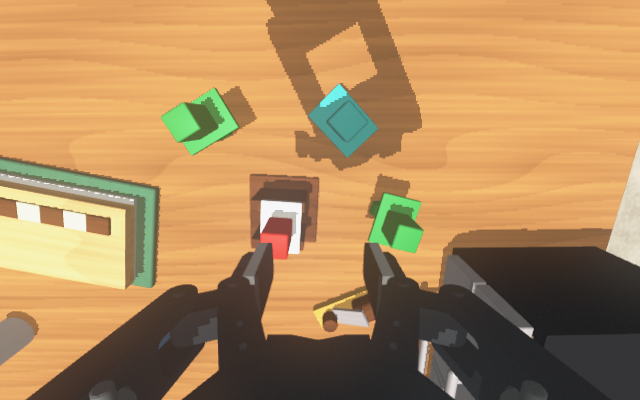

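The wrist view shows the stand foot at about (284,212), with the white crown at (282,215) and red handle at (277,238). The strip end of the panel is at the left. I'll get the stand's yaw from the foot and crown edges.

```bash
python3 - <<'E'
from h import *
f=load('wrist');im=f['image'].astype(int);r,g,b=im[...,0],im[...,1],im[...,2]
def big(m,n,z):
    m=m.astype(np.uint8);m[:, :230]=0;m[:,340:]=0;m[265:]=0;m[:165]=0
    k,l,st,ce=cv2.connectedComponentsWithStats(m);i=1+st[1:,4].argmax()
    c=np.argwhere(l==i)[:,::-1].astype(np.float32)
    P=onz(f,c,z)[:,:2].astype(np.float32)*1000
    h=cv2.convexHull(P); print(n,st[i],'hull rect',cv2.minAreaRect(h))
big((r>190)&(g>190)&(b>190),'white',.072)
big((r>130)&(g<90)&(b<90),'red',.12)
print('foot corners',onz(f,[(250,174),(319,177),(249,250),(316,241)],.006).round(4))
sub=im[170:255,245:325]
for y in (180,200,225,240): print(y,[tuple(im[y,x]) for x in (248,252,258,264,300,310,316,320)])
hs=cv2.resize(f['image'][165:265,235:335],None,fx=6,fy=6,interpolation=cv2.INTER_CUBIC);save('w1c.png',hs)
E
```

```text
white [260 200  42  54 848] hull rect ((542.1678466796875, 294.0204162597656), (44.2154426574707, 60.0771484375), 85.60865020751953)
red [262 218  30  40 502] hull rect ((532.8056030273438, 296.8731689453125), (26.277334213256836, 38.63249969482422), 82.22677612304688)
foot corners [[0.4946 0.2491 0.006 ]
 [0.499  0.3372 0.006 ]
 [0.6008 0.2398 0.006 ]
 [0.5878 0.3327 0.006 ]]
180 [(np.int64(228), np.int64(166), np.int64(104)), (np.int64(166), np.int64(111), np.int64(77)), (np.int64(165), np.int64(111), np.int64(77)), (np.int64(166), np.int64(111), np.int64(78)), (np.int64(151), np.int64(103), np.int64(75)), (np.int64(166), np.int64(110), np.int64(77)), (np.int64(167), np.int64(110), np.int64(77)), (np.int64(234), np.int64(173), np.int64(110))]
200 [(np.int64(229), np.int64(168), np.int64(107)), (np.int64(138), np.int64(95), np.int64(71)), (np.int64(126), np.int64(89), np.int64(69)), (np.int64(200), np.int64(196), np.int64(188)), (np.int64(96), np.int64(74), np.int64(63)), (np.int64(151), np.int64(103), np.int64(77)), (np.int64(151), np.int64(102), np.int64(76)), (np.int64(235), np.int64(174), np.int64(111))]
225 [(np.int64(231), np.int64(170), np.int64(109)), (np.int64(152), np.int64(103), np.int64(77)), (np.int64(139), np.int64(96), np.int64(73)), (np.int64(244), np.int64(243), np.int64(245)), (np.int64(224), np.int64(227), np.int64(231)), (np.int64(130), np.int64(91), np.int64(71)), (np.int64(151), np.int64(107), np.int64(78)), (np.int64(233), np.int64(173), np.int64(111))]
240 [(np.int64(232), np.int64(170), np.int64(109)), (np.int64(158), np.int64(106), np.int64(78)), (np.int64(154), np.int64(104), np.int64(78)), (np.int64(247), np.int64(110), np.int64(96)), (np.int64(117), np.int64(99), np.int64(91)), (np.int64(169), np.int64(113), np.int64(83)), (np.int64(217), np.int64(153), np.int64(100)), (np.int64(236), np.int64(176), np.int64(112))]
```

View pics/w1c.png

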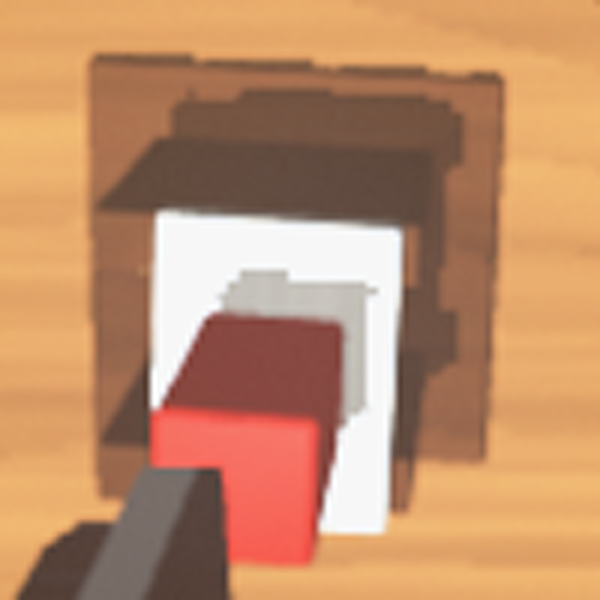

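```bash
python3 - <<'E'
from h import *
f=load('wrist');print(onz(f,[(153/6+235,410/6+165),(318/6+235,420/6+165),(312/6+235,562/6+165)],.12))
go([.542,.2945,.098],np.pi-.067)
E
```

```text
[[0.52920853 0.28282061 0.12      ]
 [0.53098124 0.3080302  0.12      ]
 [0.55507671 0.30621567 0.12      ]]
clock 1.37 pos [0.5017 0.3372 0.2342] shift cm [-4.32 -3.99 13.62] turn deg 3.68 F [-0.1 -0.5  0.8] w 0.0499
```

Call:
{"op": "servo_tool", "data": {
  "rows": [
    [5,[0,0,0],3.68],
    [5,[-2.16,-2.0,0.6],0],
    [5,[-2.16,-1.99,1.0],0],
    [5,[0,0,2.4],0],
    [5,[0,0,2.4],0],
    [5,[0,0,2.4],0],
    [5,[0,0,2.4],0],
    [5,[0,0,2.4],0],
    [5,[0,0,0],0]
  ]
}}

```text
clock: 2.12
ee_pos: [0.5373, 0.2951, 0.0927]
ee_rot: [-3.137, -0.01, 3.079]
wrist_force: [-1.1, -0.5, -1.1]
grip_width: 0.0499
```

```bash
python3 - <<'E'
from h import *
go([.542,.2945,.098],np.pi-.067)
E
```

```text
clock 2.12 pos [0.5373 0.2951 0.0927] shift cm [-0.47 -0.03 -0.54] turn deg 0.25 F [-1.1 -0.5 -1.1] w 0.0499
```

Call:
{"op": "servo_tool", "data": {
  "rows": [
    [5,[0,0,0],0],
    [5,[0,0,0],0]
  ]
}}

```text
clock: 2.28
ee_pos: [0.5422, 0.2964, 0.1002]
ee_rot: [3.141, 0.002, 3.078]
wrist_force: [0.8, 0.5, 0.5]
grip_width: 0.05
```

```bash
python3 - <<'E'
from h import *
go([.542,.2945,.098],np.pi-.067)
E
```

```text
clock 2.28 pos [0.5422 0.2964 0.1002] shift cm [ 0.01 -0.19  0.22] turn deg 0.19 F [0.8 0.5 0.5] w 0.05
```

Call:
{"op": "servo_tool", "data": {
  "rows": [
    [5,[0,-0.12,0.1],0],
    [4,[0,0,0],0],
    [3,[0,0,0],0],
    [2,[0,0,0],0],
    [2,[0,0,0],0],
    [2,[0,0,0],0]
  ],
  "squeeze": 100
}}

```text
clock: 2.78
ee_pos: [0.5429, 0.2942, 0.0994]
ee_rot: [3.141, 0.002, 3.076]
wrist_force: [-1.4, -0.8, 5.3]
grip_width: 0.0246
```

```bash
python3 - <<'E'
from h import *
go([.542,.2945,.18])
E
```

```text
clock 2.78 pos [0.5429 0.2942 0.0994] shift cm [ 0.07  0.03 -8.06] turn deg -0.0 F [-1.4 -0.8  5.3] w 0.0246
```

Call:
{"op": "servo_tool", "data": {
  "rows": [
    [2,[0,0,-1],0],
    [2,[0,0,-2],0],
    [2,[0,0,-2.5],0],
    [2,[0,0,-2.5],0],
    [2,[0,0,-2.5],0],
    [2,[0,0,-2],0],
    [2,[-0.3,-2.8,-1.2],4],
    [2,[-0.4,-2.8,-1.2],4],
    [2,[-0.6,-2.8,-1.2],0],
    [2,[-0.6,-2.8,-1.2],0],
    [2,[-0.6,-2.8,-0.8],0],
    [2,[-0.6,-2.8,0],0]
  ]
}}

```text
clock: 3.78
ee_pos: [0.5442, 0.1217, 0.2807]
ee_rot: [3.141, 0.002, 2.937]
wrist_force: [1.1, 0.0, -3.0]
grip_width: 0.025
```

Call:
{"op": "servo_tool", "data": {
  "rows": [
    [2,[-0.6,-2.8,0],0],
    [2,[-0.6,-2.8,0],0],
    [2,[-0.6,-2.8,0],0],
    [2,[-0.6,-2.8,0],0],
    [2,[0,0,0],0],
    [2,[0,0,0],0],
    [2,[0,0,0],0]
  ]
}}

```text
clock: 4.37
ee_pos: [0.5444, 0.0086, 0.2782]
ee_rot: [3.141, -0.001, 2.936]
wrist_force: [0.3, -0.0, -3.0]
grip_width: 0.025
```

```bash
python3 - <<'E'
from h import *
f=cam('wrist');save('w2.png',f['image']);go([.547,.08,.2],np.pi-.21)
E
```

```text
clock 4.42 pos [0.5445 0.0091 0.2783] shift cm [1.22 6.99 7.83] turn deg 0.33 F [-0.2  0.5 -3.1] w 0.0245
```

View pics/w2.png

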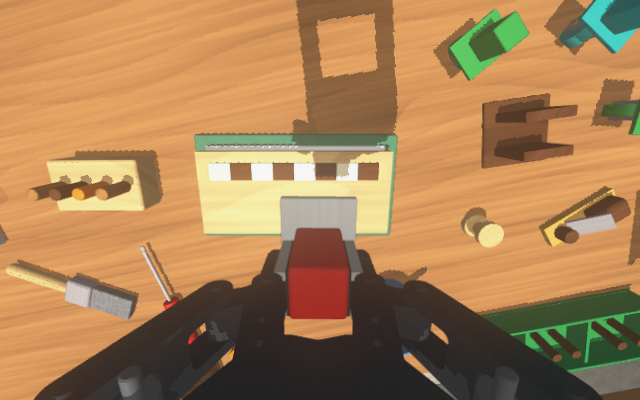

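The wrist view shows the roller held and the strip running from (209,172) cream to (379,172) dark. The stand is empty at (520,130), and the file block is at (95,185). I'll measure the strip ends and its height from the known 216 mm length.

```bash
python3 - <<'E'
from h import *
f=load('wrist');im=f['image'].astype(int)
g=im.sum(2)
row=g[168:175].mean(0)
d=np.diff(row);xs=[x for x in range(200,390) if abs(d[x])>60 and abs(d[x])>=abs(d[x-1:x+2]).max()];print(xs,d[xs].round())
for x in (216,245,310,368): 
    c=g[150:195,x-3:x+4].mean(1);dd=np.diff(c);print(x,[(150+i,round(dd[i])) for i in range(len(dd)) if abs(dd[i])>35])
for z in (.046,.05,.054,.058,.062):
    P=onz(f,[(209.,172),(379.,172)],z); print(z,P.round(4)[:,:2].tolist(),np.linalg.norm(P[1]-P[0]).round(4),np.degrees(np.arctan2(*(P[1]-P[0])[:2])).round(2))
E
```

```text
[229, 250, 272, 293, 314, 335, 347, 357, 378] [-233.  252. -279.  317. -192.  126.  121. -275.  212.]
216 [(151, 187), (161, -70), (162, 52), (163, 105), (180, -66)]
245 [(150, 37), (151, 161), (161, -59), (162, -274), (179, 155), (180, 102)]
310 [(151, 99), (153, 48), (161, -45), (162, 40), (163, 91), (180, -72)]
368 [(150, -107), (151, 64), (153, 116), (154, 85), (161, -94), (162, -252), (179, 154), (180, 101)]
0.046 [[0.5063, -0.1268], [0.5512, 0.0878]] 0.2192 11.8
0.05 [[0.506, -0.1251], [0.5503, 0.087]] 0.2168 11.8
0.054 [[0.5056, -0.1234], [0.5495, 0.0863]] 0.2143 11.8
0.058 [[0.5053, -0.1218], [0.5486, 0.0856]] 0.2118 11.8
0.062 [[0.5049, -0.1201], [0.5477, 0.0849]] 0.2094 11.8
```

```bash
python3 - <<'E'
from h import *
f=load('wrist')
L=onz(f,[(208.3,171.1),(378.7,171.1)],.051);print(L.round(4))
m=L.mean(0);d=(L[1]-L[0])/np.linalg.norm(L[1]-L[0]);print(m,d)
np.save('strip.npy',np.r_[m,d])
go(m+d*.104+[0,0,.152-.051],np.pi-.206)
E
```

```text
[[ 0.5046 -0.1252  0.051 ]
 [ 0.5489  0.0867  0.051 ]]
[ 0.52674913 -0.01928099  0.051     ] [0.20455884 0.97885427 0.        ]
clock 4.42 pos [0.5445 0.0091 0.2783] shift cm [ 1.14  7.26 12.63] turn deg 0.1 F [-0.2  0.5 -3.1] w 0.0245
```

Call:
{"op": "servo_tool", "data": {
  "rows": [
    [2,[0.3,1.8,1],0],
    [2,[0.3,1.9,2],0],
    [2,[0.3,1.9,2.5],0],
    [2,[0.24,1.66,2.5],0],
    [2,[0,0,2.2],0],
    [2,[0,0,1.5],0],
    [2,[0,0,0.9],0],
    [2,[0,0,0],0],
    [2,[0,0,0],0],
    [2,[0,0,0],0]
  ]
}}

```text
clock: 5.25
ee_pos: [0.5493, 0.0821, 0.1543]
ee_rot: [3.141, 0.002, 2.937]
wrist_force: [0.1, 0.3, -2.3]
grip_width: 0.0249
```

```bash
cat >> h.py <<'E'
def st():
    s=read_state();q=np.load('strip.npy');e=np.array(s['ee_pos'])-q[:3];d=q[3:]
    print('clk',round(s['clock'],2),'along mm',round(e[:2]@d[:2]*1000,1),'across mm',round((e[0]*d[1]-e[1]*d[0])*1000,1),'z',round(s['ee_pos'][2]*1000,1),'F',np.round(s['wrist_force'],1),'rot',np.round(s['ee_rot'],3),'T',np.round(s['wrist_torque'],2))
E
python3 - <<'E'
from h import *
st()
E
```

```text
clk 5.25 along mm 103.8 across mm 1.4 z 154.3 F [ 0.1  0.3 -2.3] rot [3.141e+00 2.000e-03 2.937e+00] T [ 0.02  0.   -0.01]
```

Call:
{"op": "servo_tool", "data": {
  "rows": [
    [2,[0.1,0,0.4],0],
    [2,[0,0,0.4],0],
    [2,[0,0,0],0],
    [2,[0,0,0],0]
  ]
}}

```text
clock: 5.58
ee_pos: [0.5473, 0.0819, 0.1446]
ee_rot: [-3.142, -0.0, 2.937]
wrist_force: [-0.9, 0.3, -3.6]
grip_width: 0.0248
```

Call:
{"op": "servo_tool", "data": {
  "rows": [
    [2,[0,0,0.2],0],
    [2,[0,0,0.2],0],
    [2,[0,0,0],0],
    [2,[0,0,0],0]
  ]
}}

```text
clock: 5.92
ee_pos: [0.5474, 0.082, 0.1407]
ee_rot: [-3.142, -0.0, 2.937]
wrist_force: [0.1, -0.3, -3.5]
grip_width: 0.0248
```

Call:
{"op": "servo_tool", "data": {
  "rows": [
    [2,[0,0,0.1],0],
    [2,[0,0,0.1],0],
    [2,[0,0,0],0],
    [2,[0,0,0],0]
  ]
}}

```text
clock: 6.25
ee_pos: [0.5478, 0.0821, 0.1396]
ee_rot: [3.141, 0.001, 2.937]
wrist_force: [-1.7, 1.2, 2.8]
grip_width: 0.025
```

Call:
{"op": "servo_tool", "data": {
  "rows": [
    [2,[0,0,0.1],0],
    [2,[0,0,0.1],0],
    [2,[0,0,0],0]
  ]
}}

```text
clock: 6.5
ee_pos: [0.548, 0.0822, 0.1382]
ee_rot: [3.141, 0.001, 2.937]
wrist_force: [-3.2, -0.2, 7.3]
grip_width: 0.0246
```

Call:
{"op": "servo_tool", "data": {
  "rows": [
    [2,[0,0,0.1],0],
    [2,[0,0,0.1],0],
    [2,[0,0,0],0]
  ]
}}

```text
clock: 6.75
ee_pos: [0.548, 0.0823, 0.1364]
ee_rot: [3.141, 0.001, 2.937]
wrist_force: [-2.9, 0.6, 9.0]
grip_width: 0.0246
```

Call:
{"op": "servo_tool", "data": {
  "rows": [
    [2,[0,0,0.1],0],
    [2,[0,0,0],0],
    [2,[0,0,0],0]
  ]
}}

```text
clock: 7.0
ee_pos: [0.548, 0.0823, 0.1355]
ee_rot: [3.141, 0.001, 2.937]
wrist_force: [-2.5, 0.7, 10.0]
grip_width: 0.025
```

```bash
python3 - <<'E'
from h import *
st()
E
```

```text
clk 7.0 along mm 103.8 across mm 0.0 z 135.5 F [-2.5  0.7 10. ] rot [3.141e+00 1.000e-03 2.937e+00] T [ 0.13  0.94 -0.03]
```

Call:
{"op": "servo_tool", "data": {
  "rows": [
    [2,[0,0,0.1],0],
    [2,[0,0,0],0],
    [2,[0,0,0],0]
  ]
}}

```text
clock: 7.25
ee_pos: [0.548, 0.0823, 0.1345]
ee_rot: [3.141, 0.001, 2.937]
wrist_force: [-4.2, 0.5, 9.1]
grip_width: 0.0252
```

Call:
{"op": "servo_tool", "data": {
  "rows": [
    [2,[0,0,0.1],0],
    [2,[0,0,0],0],
    [2,[0,0,0],0]
  ]
}}

```text
clock: 7.5
ee_pos: [0.5481, 0.0824, 0.134]
ee_rot: [3.141, 0.001, 2.937]
wrist_force: [-6.1, 0.5, 11.9]
grip_width: 0.025
```

Call:
{"op": "servo_tool", "data": {
  "rows": [
    [2,[0,0,0.05],0],
    [2,[0,0,0],0],
    [2,[0,0,0],0]
  ]
}}

```text
clock: 7.75
ee_pos: [0.5482, 0.0824, 0.1338]
ee_rot: [3.141, 0.001, 2.937]
wrist_force: [-5.2, 1.2, 12.1]
grip_width: 0.0251
```

Call:
{"op": "servo_tool", "data": {
  "rows": [
    [2,[0.05,0,0.1],0],
    [2,[0,0,0],0],
    [2,[0,0,0],0]
  ]
}}

```text
clock: 8.0
ee_pos: [0.5481, 0.0825, 0.1334]
ee_rot: [3.14, 0.002, 2.937]
wrist_force: [-5.3, 0.5, 13.6]
grip_width: 0.0247
```

```bash
python3 - <<'E'
from h import *
st()
E
```

```text
clk 8.0 along mm 104.0 across mm 0.1 z 133.4 F [-5.3  0.5 13.6] rot [3.140e+00 2.000e-03 2.937e+00] T [0.16 1.32 0.03]
```

Call:
{"op": "servo_tool", "data": {
  "rows": [
    [2,[0,0,0.1],0],
    [2,[0,-0.4,0],0],
    [2,[0,-0.4,0],0],
    [2,[0,-0.4,0],0],
    [2,[0,-0.4,0],0]
  ]
}}

```text
clock: 8.42
ee_pos: [0.5453, 0.0683, 0.1331]
ee_rot: [3.136, 0.003, 2.936]
wrist_force: [-4.4, 10.0, 15.5]
grip_width: 0.025
```

```bash
python3 - <<'E'
from h import *
st()
E
```

```text
clk 8.42 along mm 89.5 across mm 0.3 z 133.1 F [-4.4 10.  15.5] rot [3.136e+00 3.000e-03 2.936e+00] T [ 2.12  1.15 -0.02]
```

Call:
{"op": "servo_tool", "data": {
  "rows": [
    [2,[0,-0.3,0],0],
    [2,[0,-0.3,0],0],
    [2,[0,-0.3,0],0]
  ]
}}

```text
clock: 8.67
ee_pos: [0.5435, 0.0588, 0.1331]
ee_rot: [3.138, 0.003, 2.937]
wrist_force: [-4.0, 2.0, 15.5]
grip_width: 0.0248
```

```bash
python3 - <<'E'
from h import *
st()
E
```

```text
clk 8.67 along mm 79.8 across mm 0.4 z 133.1 F [-4.   2.  15.5] rot [3.138e+00 3.000e-03 2.937e+00] T [ 0.5   1.08 -0.04]
```

Call:
{"op": "servo_tool", "data": {
  "rows": [
    [2,[0.03,-0.4,0.03],0],
    [2,[0,-0.4,0],0],
    [2,[0,-0.4,0],0],
    [2,[0,-0.4,0],0],
    [2,[0,-0.4,0],0],
    [2,[0,-0.4,0],0]
  ]
}}

```text
clock: 9.17
ee_pos: [0.5388, 0.0359, 0.1332]
ee_rot: [3.136, 0.004, 2.936]
wrist_force: [-5.8, 4.9, 16.3]
grip_width: 0.025
```

```bash
python3 - <<'E'
from h import *
st()
E
```

```text
clk 9.17 along mm 56.5 across mm 0.5 z 133.2 F [-5.8  4.9 16.3] rot [3.136 0.004 2.936] T [1.14 1.14 0.  ]
```

Call:
{"op": "servo_tool", "data": {
  "rows": [
    [2,[0.05,-0.4,0],0],
    [2,[0,-0.4,0],0],
    [2,[0,-0.4,0],0],
    [2,[0,-0.4,0],0],
    [2,[0,-0.4,0],0],
    [2,[0,-0.4,0],0]
  ]
}}

```text
clock: 9.67
ee_pos: [0.5338, 0.0127, 0.1333]
ee_rot: [3.135, 0.005, 2.936]
wrist_force: [-4.2, 7.6, 16.4]
grip_width: 0.0249
```

```bash
python3 - <<'E'
from h import *
st()
E
```

```text
clk 9.67 along mm 32.8 across mm 0.4 z 133.3 F [-4.2  7.6 16.4] rot [3.135 0.005 2.936] T [ 1.71  0.82 -0.07]
```

Call:
{"op": "servo_tool", "data": {
  "rows": [
    [2,[0.03,-0.4,0],0],
    [2,[0,-0.4,0],0],
    [2,[0,-0.4,0],0],
    [2,[0,-0.4,0],0],
    [2,[0,-0.4,0],0],
    [2,[0,-0.4,0],0]
  ]
}}

```text
clock: 10.17
ee_pos: [0.5288, -0.011, 0.1333]
ee_rot: [3.135, 0.005, 2.935]
wrist_force: [-3.7, 10.1, 16.3]
grip_width: 0.0253
```

```bash
python3 - <<'E'
from h import *
st()
E
```

```text
clk 10.17 along mm 8.5 across mm 0.3 z 133.3 F [-3.7 10.1 16.3] rot [3.135 0.005 2.935] T [ 2.28  0.68 -0.04]
```

Call:
{"op": "servo_tool", "data": {
  "rows": [
    [2,[0.03,-0.4,0],0],
    [2,[0,-0.4,0],0],
    [2,[0,-0.4,0],0],
    [2,[0,-0.4,0],0],
    [2,[0,-0.4,0],0],
    [2,[0,-0.4,0],0],
    [2,[0,-0.4,0],0]
  ]
}}

```text
clock: 10.75
ee_pos: [0.5229, -0.0386, 0.1333]
ee_rot: [3.136, 0.006, 2.935]
wrist_force: [-2.0, 9.4, 17.7]
grip_width: 0.0249
```

Call:
{"op": "servo_tool", "data": {
  "rows": [
    [2,[0.03,-0.4,0],0],
    [2,[0,-0.4,0],0],
    [2,[0,-0.4,0],0],
    [2,[0,-0.4,0],0],
    [2,[0,-0.4,0],0],
    [2,[0,-0.4,0],0],
    [2,[0,-0.4,0],0]
  ]
}}

```text
clock: 11.33
ee_pos: [0.517, -0.0661, 0.1334]
ee_rot: [3.136, 0.006, 2.936]
wrist_force: [-1.7, 8.6, 16.6]
grip_width: 0.0246
```

```bash
python3 - <<'E'
from h import *
st()
E
```

```text
clk 11.33 along mm -47.8 across mm -0.0 z 133.4 F [-1.7  8.6 16.6] rot [3.136 0.006 2.936] T [ 1.74  0.59 -0.02]
```

Call:
{"op": "servo_tool", "data": {
  "rows": [
    [2,[0,-0.4,0],0],
    [2,[0,-0.4,0],0],
    [2,[0,-0.4,0],0],
    [2,[0,-0.4,0],0],
    [2,[0,-0.4,0],0],
    [2,[0,-0.4,0],0],
    [2,[0,-0.4,0],0]
  ]
}}

```text
clock: 11.92
ee_pos: [0.5112, -0.0936, 0.1334]
ee_rot: [3.137, 0.006, 2.936]
wrist_force: [-3.0, 6.2, 17.3]
grip_width: 0.0251
```

Call:
{"op": "servo_tool", "data": {
  "rows": [
    [2,[0,-0.4,0],0],
    [2,[0,-0.4,0],0],
    [2,[0,-0.4,0],0],
    [2,[0,-0.4,0],0],
    [2,[0,-0.4,0],0],
    [2,[0,-0.4,0],0],
    [2,[0,-0.4,0],0],
    [2,[0,-0.2,0],0]
  ]
}}

```text
clock: 12.58
ee_pos: [0.5045, -0.1251, 0.1333]
ee_rot: [-3.141, 0.005, 2.937]
wrist_force: [-3.5, 1.5, 17.6]
grip_width: 0.0248
```

```bash
python3 - <<'E'
from h import *
st()
E
```

```text
clk 12.58 along mm -108.1 across mm -0.1 z 133.3 F [-3.5  1.5 17.6] rot [-3.141  0.005  2.937] T [ 0.48  1.   -0.01]
```

Call:
{"op": "servo_tool", "data": {
  "rows": [
    [2,[0,0.5,0.03],0],
    [2,[0,0.6,0],0],
    [2,[0,0.6,0],0],
    [2,[0,0.6,0],0],
    [2,[0,0.6,0],0],
    [2,[0,0.6,0],0],
    [2,[0,0.6,0],0],
    [2,[0,0.6,0],0],
    [2,[0,0.6,0],0],
    [2,[0,0.6,0],0],
    [2,[0,0.6,0],0],
    [2,[0,0.6,0],0]
  ]
}}

```text
clock: 13.58
ee_pos: [0.5196, -0.0553, 0.1333]
ee_rot: [-3.14, 0.007, 2.937]
wrist_force: [-3.8, 0.1, 17.5]
grip_width: 0.0244
```

Call:
{"op": "servo_tool", "data": {
  "rows": [
    [2,[0,0.6,0],0],
    [2,[0,0.6,0],0],
    [2,[0,0.6,0],0],
    [2,[0,0.6,0],0],
    [2,[0,0.6,0],0],
    [2,[0,0.6,0],0],
    [2,[0,0.6,0],0],
    [2,[0,0.6,0],0],
    [2,[0,0.6,0],0],
    [2,[0,0.6,0],0]
  ]
}}

```text
clock: 14.42
ee_pos: [0.5322, 0.0039, 0.1333]
ee_rot: [3.142, 0.008, 2.937]
wrist_force: [-2.6, -1.4, 16.2]
grip_width: 0.0247
```

Call:
{"op": "servo_tool", "data": {
  "rows": [
    [2,[0,0.6,0],0],
    [2,[0,0.6,0],0],
    [2,[0,0.6,0],0],
    [2,[0,0.6,0],0],
    [2,[0,0.6,0],0],
    [2,[0,0.6,0],0],
    [2,[0,0.6,0],0],
    [2,[0,0.6,0],0],
    [2,[0,0.6,0],0],
    [2,[0,0.6,0],0]
  ]
}}

```text
clock: 15.25
ee_pos: [0.5447, 0.0629, 0.1333]
ee_rot: [3.14, 0.009, 2.937]
wrist_force: [-0.9, -1.4, 14.3]
grip_width: 0.0249
```

```bash
python3 - <<'E'
from h import *
st()
E
```

```text
clk 15.25 along mm 84.1 across mm 0.7 z 133.3 F [-0.9 -1.4 14.3] rot [3.14  0.009 2.937] T [-0.23  0.31  0.  ]
```

Call:
{"op": "servo_tool", "data": {
  "rows": [
    [2,[0,0.3,0.1],0],
    [2,[0,0.4,0.05],0],
    [2,[0,0.5,0],0],
    [2,[0,0.5,0],0],
    [2,[0,0.4,0],0],
    [2,[0,0,0],0],
    [2,[0,0,0],0]
  ]
}}

```text
clock: 15.83
ee_pos: [0.5493, 0.0842, 0.1326]
ee_rot: [3.138, 0.009, 2.937]
wrist_force: [-2.9, 0.8, 17.2]
grip_width: 0.025
```

Call:
{"op": "servo_tool", "data": {
  "rows": [
    [2,[0,0,-0.5],0],
    [2,[0,0,-1],0],
    [2,[0,0,-2],0],
    [2,[0,0,-2.5],0],
    [2,[0,0,-2.5],0],
    [2,[0,0,-2.5],0],
    [2,[0,0,-2],0],
    [2,[0,0,-1],0],
    [2,[0,0,0],0],
    [2,[0,0,0],0],
    [2,[0,0,0],0]
  ]
}}

```text
clock: 16.75
ee_pos: [0.5445, 0.0834, 0.2646]
ee_rot: [-3.141, -0.004, 2.937]
wrist_force: [-0.3, 0.3, -3.1]
grip_width: 0.025
```

```bash
python3 - <<'E'
from h import *
st();f=cam('wrist');a=cam('scene');b=cam('side')
c=lambda g,x,y:cv2.resize(g['image'][y:y+75,x:x+100],(400,300),interpolation=cv2.INTER_CUBIC)
w=cv2.resize(f['image'],(400,250));w=np.vstack([w,np.zeros((50,400,3),np.uint8)])
save('w3.png',np.vstack([np.hstack([c(a,290,170),c(b,265,180)]),np.hstack([w,c(f,200,90)])]))
save('w3f.png',f['image'])
go([.543,.2942,.2],3.076)
E
```

```text
clk 16.75 along mm 104.1 across mm -3.7 z 264.6 F [-0.3  0.3 -3.1] rot [-3.141 -0.004  2.937] T [-0.01  0.04 -0.07]
clock 16.9 pos [0.5447 0.0834 0.2649] shift cm [ 1.53 21.03  6.48] turn deg -7.97 F [-0.2  0.4 -2.9] w 0.0252
```

View pics/w3.png

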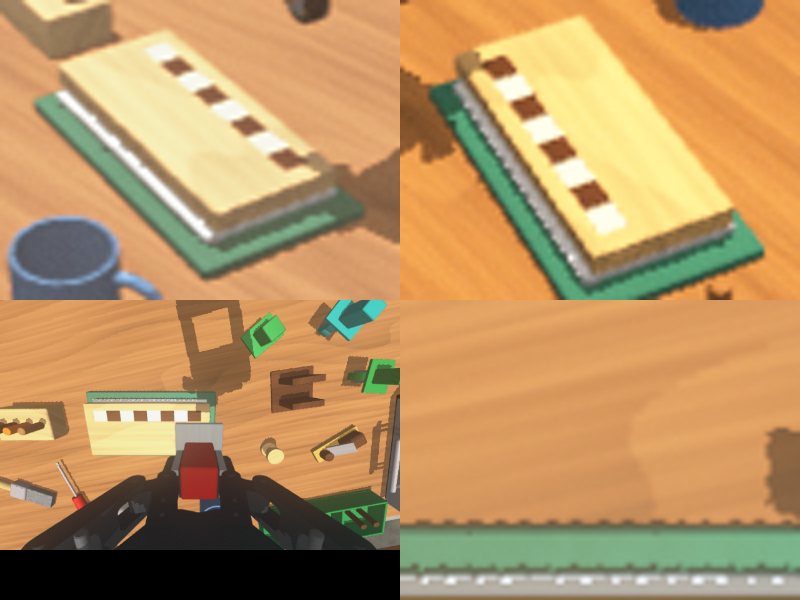

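Blocks look flush in both views (scene crop (225,105), side crop (550,145)) and the stand is clear. Now I'll check whether the roller slipped in the grip and measure the stand from this view.

```bash
python3 - <<'E'
from h import *
f=load('wrist');w2=cv2.imread('pics/w2.png')[...,::-1].astype(int);w3=f['image'].astype(int)
for im in (w2,w3):
    r,g,b=im[...,0],im[...,1],im[...,2]
    for n,m in(('red',(r>90)&(g<50)&(b<50)),('crown',(abs(r-g)<12)&(abs(g-b)<18)&(r>120))):
        m=m.astype(np.uint8);m[:190]=0;m[330:]=0;m[:,:265]=0;m[:,375:]=0
        k,l,st,ce=cv2.connectedComponentsWithStats(m);i=1+st[1:,4].argmax();
        h=cv2.minAreaRect(np.argwhere(l==i)[:,::-1].astype(np.float32));print(n,st[i],ce[i].round(1),np.round(h[2],1))
c=cv2.resize(f['image'][90:200,420:540],None,fx=6,fy=6,interpolation=cv2.INTER_CUBIC);save('stand.png',c)
E
```

```text
red [ 288  277   61   42 1769] [319.4 302.2] 90.0
crown [ 281  197   76   48 2627] [318.1 214.6] 90.0
red [ 288  256   62   63 2295] [322.7 296.1] 2.0
crown [ 281  197   76   48 2622] [318.  214.6] 90.0
```

View pics/stand.png

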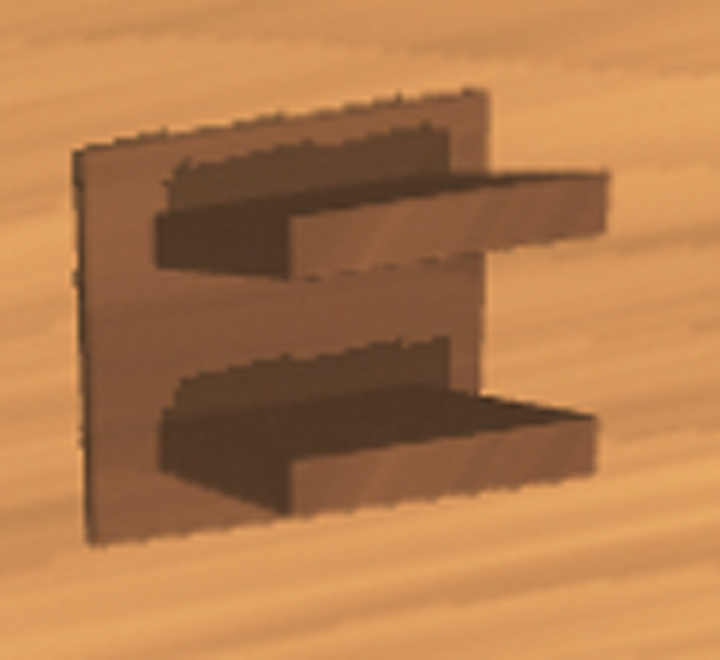

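No slip: the crown occupies identical pixels before and after rolling. The cheek tops are in clear view, so I'll cross-check the stand centre.

```bash
python3 - <<'E'
from h import *
f=load('wrist')
p=np.array([(290,215),(608,172),(606,235),(290,278),(290,460),(597,418),(597,475),(290,513)])/6+[420,90]
P=onz(f,p,.066);print(P.round(4),P.mean(0))
d=P[1]-P[0];print(np.degrees(np.arctan2(-d[0],d[1])))
go([.543,.2942,.2],3.076)
E
```

```text
[[0.5121 0.262  0.066 ]
 [0.5162 0.3211 0.066 ]
 [0.5277 0.3206 0.066 ]
 [0.5237 0.2613 0.066 ]
 [0.5584 0.2593 0.066 ]
 [0.5622 0.3186 0.066 ]
 [0.5736 0.3185 0.066 ]
 [0.5689 0.2587 0.066 ]] [0.54283897 0.2900227  0.066     ]
-3.9246844979564175
clock 16.9 pos [0.5447 0.0834 0.2649] shift cm [ 1.53 21.03  6.48] turn deg -7.97 F [-0.2  0.4 -2.9] w 0.0252
```

Call:
{"op": "servo_tool", "data": {
  "rows": [
    [2,[0,0,0],-4],
    [2,[0,0,0],-3.97],
    [2,[0.15,1.4,0],0],
    [2,[0.2,2.7,0.5],0],
    [2,[0.2,2.8,1],0],
    [2,[0.2,2.8,1],0],
    [2,[0.2,2.8,1],0],
    [2,[0.2,2.8,1],0],
    [2,[0.2,2.7,1],0],
    [2,[0.2,2.0,0.5],0],
    [2,[0.18,1.0,0.48],0],
    [2,[0,0,0],0]
  ]
}}

```text
clock: 17.9
ee_pos: [0.5406, 0.2954, 0.1999]
ee_rot: [-3.14, -0.004, 3.078]
wrist_force: [-0.9, -0.1, -4.2]
grip_width: 0.0248
```

Call:
{"op": "servo_tool", "data": {
  "rows": [
    [2,[0,0,0],0],
    [2,[0,0,0],0],
    [2,[0,0,0],0]
  ]
}}

```text
clock: 18.15
ee_pos: [0.5425, 0.2931, 0.2029]
ee_rot: [3.142, 0.001, 3.075]
wrist_force: [0.2, -0.2, -3.1]
grip_width: 0.0249
```

```bash
python3 - <<'E'
from h import *
go([.543,.2942,.0994],3.076);f=cam('wrist');go([.543,.2942,.0994],3.076)
E
```

```text
clock 18.15 pos [0.5425 0.2931 0.2029] shift cm [-0.04  0.11 10.35] turn deg -0.08 F [ 0.2 -0.2 -3.1] w 0.0249
clock 18.2 pos [0.5425 0.2931 0.203 ] shift cm [-0.03  0.11 10.36] turn deg -0.09 F [ 0.1  0.2 -2.9] w 0.0247
```

Within about 1 mm; descend, slowing near the cheeks and at the seat.

Call:
{"op": "servo_tool", "data": {
  "rows": [
    [2,[0,0.1,1],0],
    [2,[0,0,1.5],0],
    [2,[0,0,1],0],
    [2,[0,0,1],0],
    [2,[0,0,1],0],
    [2,[0,0,1],0],
    [2,[0,0,1],0],
    [2,[0,0,1],0],
    [2,[0,0,0.6],0],
    [2,[0,0,0.4],0],
    [2,[0,0,0],0],
    [2,[0,0,0],0]
  ]
}}

```text
clock: 19.2
ee_pos: [0.5422, 0.2952, 0.1074]
ee_rot: [3.142, 0.0, 3.076]
wrist_force: [0.9, 0.2, -2.1]
grip_width: 0.0246
```

```bash
python3 - <<'E'
from h import *
go([.543,.2942,.0994],3.076)
E
```

```text
clock 19.2 pos [0.5422 0.2952 0.1074] shift cm [-0.09 -0.1   0.8 ] turn deg -0.0 F [ 0.9  0.2 -2.1] w 0.0246
```

Call:
{"op": "servo_tool", "data": {
  "rows": [
    [2,[-0.03,-0.07,0.3],0],
    [2,[0,0,0.3],0],
    [2,[0,0,0],0],
    [2,[0,0,0],0]
  ]
}}

```text
clock: 19.53
ee_pos: [0.5423, 0.2944, 0.1013]
ee_rot: [-3.142, -0.0, 3.076]
wrist_force: [0.0, 0.4, -2.4]
grip_width: 0.0249
```

Call:
{"op": "servo_tool", "data": {
  "rows": [
    [2,[0,0,0.1],0],
    [2,[0,0,0],0],
    [2,[0,0,0],0]
  ]
}}

```text
clock: 19.78
ee_pos: [0.5423, 0.2944, 0.1004]
ee_rot: [3.142, 0.0, 3.076]
wrist_force: [0.1, -0.1, -2.3]
grip_width: 0.0249
```

Call:
{"op": "servo_tool", "data": {
  "rows": [
    [2,[0,0,0.1],0],
    [2,[0,0,0],0],
    [2,[0,0,0],0]
  ]
}}

```text
clock: 20.03
ee_pos: [0.5424, 0.2945, 0.0995]
ee_rot: [3.141, 0.0, 3.076]
wrist_force: [0.6, -0.3, -2.8]
grip_width: 0.0251
```

Call:
{"op": "servo_tool", "data": {
  "rows": [
    [2,[0,0,0.06],0],
    [2,[0,0,0],0],
    [2,[0,0,0],0]
  ]
}}

```text
clock: 20.28
ee_pos: [0.5425, 0.2945, 0.0994]
ee_rot: [3.141, 0.0, 3.076]
wrist_force: [-2.7, -0.8, 2.0]
grip_width: 0.0246
```

Call:
{"op": "servo_tool", "data": {
  "rows": [
    [2,[0,0,0.05],0],
    [2,[0,0,0],0],
    [2,[0,0,0],0]
  ]
}}

```text
clock: 20.53
ee_pos: [0.5425, 0.2945, 0.0994]
ee_rot: [3.142, 0.0, 3.076]
wrist_force: [-4.2, -1.4, 5.3]
grip_width: 0.0248
```

Seated: 8 N of support, at the same z and force as when I picked it up. Releasing, then straight up.

Call:
{"op": "servo_tool", "data": {
  "rows": [
    [2.8,[0,0,-0.05],0],
    [3.4,[0,0,0],0],
    [4.2,[0,0,0],0],
    [5,[0,0,0],0],
    [5,[0,0,0],0],
    [5,[0,0,-1],0],
    [5,[0,0,-2],0],
    [5,[0,0,-3],0],
    [5,[0,0,-3],0],
    [5,[0,0,-3],0],
    [5,[0,0,-2],0],
    [5,[0,0,0],0]
  ]
}}

```text
clock: 21.53
ee_pos: [0.545, 0.2956, 0.2465]
ee_rot: [3.136, 0.01, 3.076]
wrist_force: [0.8, 0.3, 1.4]
grip_width: 0.0498
```

Call:
{"op": "servo_tool", "data": {
  "rows": [
    [5,[2.5,0,0],0],
    [5,[3.5,0,0],0],
    [5,[3.5,0,0],0],
    [5,[2.5,0,0],0],
    [5,[0,0,0],0],
    [5,[0,0,0],0]
  ]
}}

```text
clock: 22.03
ee_pos: [0.4215, 0.3023, 0.2383]
ee_rot: [-3.141, 0.0, 3.077]
wrist_force: [0.6, -0.1, -0.4]
grip_width: 0.0502
```

```bash
python3 - <<'E'
from h import *
s=read_state();print(s['clock'],s['ee_pos'],s['wrist_force'])
a=cam('scene');b=cam('side')
c=lambda g,x,y:cv2.resize(g['image'][y:y+75,x:x+100],(400,300),interpolation=cv2.INTER_CUBIC)
save('end.png',np.vstack([np.hstack([c(a,290,170),c(a,390,185)]),np.hstack([c(b,265,180),c(b,195,125)])]))
E
```

```text
22.0333 [0.42153137 0.30230248 0.23833287] [ 0.55741691 -0.1432498  -0.44116551]
```

View pics/end.png

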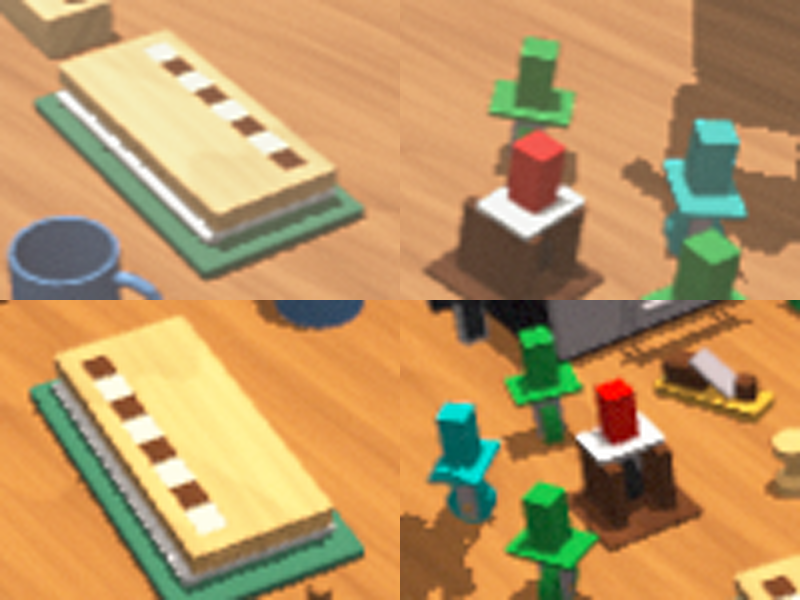

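The roller stands upright in its stand as at the start, and its neighbours are unchanged. One last check is each block's image shift against the shift expected for a 4 mm sink.

```bash
python3 - <<'E'
from h import *
q=np.load('strip.npy')
for n in('scene','side'):
    f=load(n);A=cv2.imread(f'pics/{n}.png').astype(np.float32);B=f['image'][...,::-1].astype(np.float32)
    out=[]
    for k in range(8):
        P=q[:3]+q[3:]*(-.0945+.027*k); P[2]=.0475
        p1=proj(f,P)[0];p0=proj(f,P+[0,0,.004])[0]
        x,y=p1.round().astype(int);w=8
        a=cv2.cvtColor(A[y-w:y+w,x-w:x+w],6);b=cv2.cvtColor(B[y-w:y+w,x-w:x+w],6)
        t=a[4:-4,4:-4];big=lambda i:cv2.resize(i,None,fx=8,fy=8,interpolation=cv2.INTER_CUBIC)
        r=cv2.matchTemplate(big(b),big(t),cv2.TM_CCOEFF_NORMED);l=cv2.minMaxLoc(r)[3]
        out.append((round(l[1]/8-4,2),round((p1-p0)[1],2)))
    print(n,'(dy measured, expected)',[(float(a),float(b)) for a,b in out])
    d=np.abs(A-B).sum(2)>120; k,l,st,ce=cv2.connectedComponentsWithStats(d.astype(np.uint8));print([s.tolist() for s in st[1:] if s[4]>25])
print(read_state()['clock'])
E
```

```text
scene (dy measured, expected) [(0.75, 0.99), (0.75, 1.0), (0.88, 1.01), (0.62, 1.02), (0.75, 1.03), (0.62, 1.04), (0.88, 1.05), (0.38, 1.06)]
[[481, 0, 9, 23, 113], [487, 0, 19, 29, 351], [522, 0, 96, 42, 1510], [461, 3, 5, 21, 50], [594, 21, 6, 8, 36], [477, 26, 20, 7, 72], [502, 30, 8, 38, 220], [464, 33, 18, 16, 213], [620, 32, 20, 15, 159], [518, 35, 5, 17, 29], [556, 40, 84, 154, 4438], [477, 50, 24, 17, 345], [450, 62, 24, 30, 383], [492, 87, 17, 34, 122], [421, 93, 12, 12, 80], [419, 107, 4, 10, 29], [464, 112, 20, 3, 45], [457, 120, 43, 128, 3024], [516, 158, 12, 6, 36], [590, 159, 13, 16, 151], [448, 163, 6, 7, 28], [499, 166, 137, 109, 2877], [446, 225, 13, 13, 76]]
side (dy measured, expected) [(1.5, 1.03), (0.88, 1.03), (0.88, 1.03), (0.75, 1.02), (0.88, 1.02), (0.75, 1.01), (1.0, 1.01), (0.75, 1.0)]
[[0, 8, 111, 43, 2899], [0, 25, 220, 120, 7574], [208, 103, 9, 10, 45], [76, 104, 14, 5, 32], [72, 109, 22, 9, 55], [200, 113, 16, 23, 151], [75, 157, 48, 56, 1230], [26, 175, 48, 55, 1577], [138, 178, 76, 84, 1890], [125, 218, 14, 10, 69], [0, 232, 77, 73, 3165], [101, 235, 21, 26, 133], [121, 237, 18, 23, 196], [59, 324, 32, 19, 237], [109, 330, 27, 9, 111], [25, 344, 33, 13, 175]]
22.1333
```

```bash
python3 -c "
from station import order
print(order.hand_in())"
```

```text
the job is handed in; nothing more can be done
None
```

I took the red roller from its stand, rolled it along the strip once each way, put it back upright, let go and handed the job in at about 22 s.

- **Force:** readings between moves, corrected for the roller's weight, were about 17–21 N of downward load. The highest combined push was about 22 N, as the wheel climbed onto the blocks. Forces within a move were not sampled, so brief peaks are not covered.
- **Blocks:** the return pass ran smoothly at constant height, so no block was left standing proud. Before and after pictures show all eight blocks lower by roughly the amount expected for 4 mm. Block 8 disagreed in one view, with a shift of 0.38 px against about 1 px expected. The other view gave 0.75 px against 1.0, and the force and height readings at block 8 fit it being home.
- **Roller and bench:** the roller did not slip in the grip. It was set down at the same height and force reading as at pick-up, and it looks the same as at the start. The picture comparison showed changes only from the arm and its shadow, so nothing else appears to have moved.

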